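# Set out the bench for a tube-labelling run

### The job

Set out the bench round the two flat tube racks: put the small mint-green pipette-tip refill block on top of the blue rack, centred and lengthwise along it, and stand the white reagent bottle from the front of the bench upright on the bench midway between the centres of the two racks. Lay both markers on top of the orange rack, lengthwise and centred along its length, the red one on the half farther from the robot and the blue one on the half nearer to the robot, each midway between the rack's long centre line and its long edge. Keep the bottle upright throughout, and leave the stoppered flask, the culture plate and the loose culture tube where they are.

Things in the scene. Friction and masses are not known exactly. Their poses are not given: they have to be found in the camera images.
- rack_blue: the blue moulded tube rack lying flat and empty on the clear bench; 104 x 222 mm, 16 mm high, flat on top, fixed; may be the left or the right rack. Origin at the centre of its underside, y along its 222 mm length, x across it and pointing away from the robot (within about 0.15 rad), z up
- rack_orange: the orange moulded tube rack lying flat and empty on the clear bench, about 0.36 m from the blue one, centre to centre, the two nearly in line end to end; 108 x 232 mm, 16 mm high, flat on top, fixed. Origin at the centre of its underside, y along its 232 mm length, x across it and pointing away from the robot (within about 0.2 rad), z up
- refill_mid (a point): the mint-green pipette-tip refill block at the front of the bench (not the darker green lidded box at the back), 60 x 115 mm, 30 mm high, lying flat; the point is at its centre, half-way up (15 mm above its underside); y along its 115 mm length, x across its 60 mm width, z up. Grasp it across the 60 mm
- red_marker_mid (a point): the felt marker with the red cap, white barrel, 131 mm long, 11 mm wide and high, lying on the bench (does not roll); the point is at its centre, half-way up (5.5 mm above its underside); y along its length, x across it, z up
- blue_marker_mid (a point): the felt marker with the blue cap, white barrel, 131 mm long, 11 mm wide and high, lying on the bench (does not roll); the point is at its centre, half-way up (5.5 mm above its underside); y along its length, x across it, z up
- bottle_mid (a point): the round white reagent bottle with a white screw cap and a blue stripe, at the front of the bench near the robot, body 47 mm in diameter, 100 mm high, standing; the point is on its axis half-way up (50 mm above its base); z along its axis, up; can be grasped across the body at that height
- flask_mid (a point): bystander: the clear conical flask with a stopper, 80 mm base, 145 mm high, standing to the left of the racks; the point is on its axis half-way up; leave it alone
- plate_mid (a point): bystander: the closed round culture plate (93 mm, 15 mm high) nearest the right-hand rack, to its right; the point is at its centre, half-way up; leave it alone
- tube_mid (a point): bystander: the single plugged culture tube, 20 x 193 mm, lying at the left, in front of the flask, pointing away from the robot; the point is at its centre, half-way up; y along its length; leave it alone
There are look-alikes about, which are no part of the job. What is shaped like the part that bears bottle_mid but black or brown is not meant.

How it is judged:
At the end, for the whole second after the job is handed in: Refill on the blue rack within 15 mm of its centre, markers on the orange rack within 13 mm of 26 mm off its centre line (blue near, red far) and 20 mm lengthwise, all parallel to 0.2 rad; bottle upright, 163-197 mm from each rack's centre, within 20 mm of the blue rack's long axis; all at rest (x of refill_mid in the frame of rack_blue between -0.015 and 0.015 m and y of refill_mid in the frame of rack_blue between -0.015 and 0.015 m and height (world z) of refill_mid between 0.026 and 0.037 m and angle between the y axis of refill_mid and the y axis of rack_blue, either way round below 0.2 rad and angle between each of refill_mid, bottle_mid's own z axis and vertical below 0.1 rad and x of blue_marker_mid in the frame of rack_orange between -0.039 and -0.013 m and y of blue_marker_mid in the frame of rack_orange between -0.02 and 0.02 m and height (world z) of blue_marker_mid between 0.017 and 0.028 m and angle between the y axis of each of blue_marker_mid, red_marker_mid and the y axis of rack_orange, either way round below 0.2 rad and x of red_marker_mid in the frame of rack_orange between 0.013 and 0.039 m and y of red_marker_mid in the frame of rack_orange between -0.02 and 0.02 m and height (world z) of red_marker_mid between 0.017 and 0.028 m and horizontal distance between bottle_mid and rack_blue between 0.163 and 0.197 m and horizontal distance between bottle_mid and rack_orange between 0.163 and 0.197 m and x of bottle_mid in the frame of rack_blue between -0.02 and 0.02 m and height (world z) of bottle_mid between 0.045 and 0.056 m and linear speed of each of refill, red_marker, blue_marker, bottle below 0.02 m/s); the robot touches nothing.
It fails at once if the stoppered flask is displaced by more than 20 mm (distance of flask_mid from where it was at the start of the episode above 0.02 m).
It fails at once if the culture plate is displaced by more than 20 mm (distance of plate_mid from where it was at the start of the episode above 0.02 m).
It fails at once if the loose culture tube is displaced by more than 20 mm (distance of tube_mid from where it was at the start of the episode above 0.02 m).
It fails at once if the reagent bottle tips by more than 0.6 rad (angle between bottle_mid's own z axis and vertical above 0.6 rad).
It also fails if it takes over 96 s, if anything falls off the work surface, if the arm or the gripper's body presses on something with over 40 N, if the wrist force passes 120 N, or if a joint passes its speed limit or range.

### The arm

A 6-joint arm with a two-finger parallel gripper is mounted at the origin on a cart in front of the work surface, level with it; the furniture and walls round the work are solid. World frame = base frame: x ahead of the robot, y to its left, z up, the work surface at z = 0. Lengths are in m, angles in rad, forces in N, time in s.
With the tool pointing down it reaches from about 0.225 to 0.875 m from the base axis. Payload 3.4 kg.
Tool frame: the origin (TCP) lies between the finger pads; the fingertips stand 11 mm ahead of it and the grasp point (between the pads) lies 8 mm behind it; z points along the fingers, y is the line along which they close (so a half turn about z gives the same grasp; the last joint's range is limited). The gripper opens to 85 mm and grips with 20 to 120 N. Pads are 22 mm wide; open, the fingers measure 114 mm over their backs; the gripper's body (76 mm by 85 mm) begins 54 mm behind the grasp point. The pads swing forward as they close: fully open they stand 13 mm farther back than shut.
Start: joints at [0.984, 0.276, 1.505, -0, 1.361, -0.121], TCP at [0.258, 0.514, 0.202] pointing down, gripper open.
Joint ranges: [-2.89, 2.89], [-0.75, 2.08], [0.22, 2.7], [-1.18, 4.32], [0.11, 2.71], [-2.7, 2.7]. Speed limits (rad/s): [2.57, 2.57, 3.14, 3.14, 3.14, 3.14].

### API

Orientations are given as a unit quaternion [w, x, y, z].
In Python, from rig import manip, imaging gives the robot as it stands. The module is installed in compiled form; this text tells all that it offers.
- The arm moves only by the tool jog_arm, never from a script. Its argument "deltas" is one flat list of numbers, 7 for each row, row after row: the turn, a rotation vector about the world's x, y, z in degrees, then the shift along the world's x, y, z in mm, then the opening, from 0 (shut) to 1 (fully open). In form: [ax, ay, az, tx, ty, tz, gripper, ax, ay, az, tx, ty, tz, gripper, ...]. A call has 1 to 20 rows; each row is the pose to reach, as a shift and turn from the pose commanded when the call began; what a row does not reach only later rows make up. A row lasts 1/10 s, in which the tool goes at most 50 mm and 8.59 degrees, less where a joint would pass 70% of its speed; a pose out of reach is approached as far as the arm can. A call with a gripper value outside its range is refused whole. The fingers move at their own pace and stop on an object; "grip_force" is the grip in N (left out, the last holds). Time passes only in rows, so rows that repeat a pose let the fingers close. It gives the time, the measured TCP pose, the force, the opening and the grip force at its end, in the units of the state.
- manip.get_state(): the state, without advancing time (a new reading comes with each control period).
- imaging.get_image(name): name is "scene" or "top" or "wrist"; returns the picture (420x560x3 uint8, blue, green, red); there is no depth.
- imaging.calibration(name): a dict with "mtx" (3x3 intrinsics, pixels), "cam_to_world" (4x4, takes a point from camera to world coordinates). Camera axes: x right, y down, z forward; pixel columns grow to the right and rows downward; lengths in m; the calibration is good to about 2 mm. The wrist camera is an equidistant fisheye: a pixel r from the principal point sees the ray r / f radians off the axis. A picture is of the moment at which its call begins: read the wrist's pose just before it. calibration takes no time and is no camera call; for the wrist camera it gives the pose at the moment of the call.
- manip.sign_off(): hands the job in; it is judged then, once.
The state is a dict: "clock": time; "qpos": joint angles; "qd": joint speeds; "effort": joint torques, N m; "position": TCP position; "ee_rot": TCP orientation; "contact_force": force on the tool from outside, world axes, zero at the start; "moment": the same for the moment, N m; "width": finger opening in m; "gripper_force": force on a finger pad.
Only numpy, scipy, OpenCV 4.12 (cv2) and the standard library are available. Lean on these libraries where they do the work, as an engineer would, in place of code of your own. Each camera call takes 0.05 s, during which the arm holds its last target. There are 200 camera calls.

## Working session

There is one attempt and no reset: what is moved stays moved. The work goes in short steps, Python scripts to look and compute and a tool call to move; the robot and the scene stay as the last step left them, time stands still between calls to the robot, and variables do not carry over. Pictures are saved under pics/ and viewed, at most 14 in all, crops included, and the job is handed in when it is done.

Besides the shell and the picture viewer there is one more tool, called after "Call:" by a JSON object that holds its "name" and its "arguments", one argument or row to a line. jog_arm: Moves the arm, as the interface text tells. Its arguments: {"type":"object","properties":{"deltas":{"type":"array"},"grip_force":{"type":"number"}},"required":["deltas"]}

```bash
mkdir -p pics
python3 - <<'E'
from rig import manip, imaging
import cv2
for n in ("scene","top"):
    im=imaging.get_image(n); cv2.imwrite(f"pics/{n}0.png",im)
    c=imaging.calibration(n); print(n,c["mtx"],c["cam_to_world"])
s=manip.get_state(); print(s["clock"],s["position"],s["ee_rot"],s["width"])
E
```

```text
scene [[428.53987616   0.         273.9230923 ]
 [  0.         428.53987616 207.88005607]
 [  0.           0.           1.        ]] [[ 0.61637016 -0.3683375   0.6959995  -0.26182582]
 [-0.7873499  -0.30281843  0.5370113  -0.58825079]
 [ 0.01296007 -0.87899288 -0.47665874  0.57215868]
 [ 0.          0.          0.          1.        ]]
top [[524.78363449   0.         272.14993267]
 [  0.         524.78363449 208.31355961]
 [  0.           0.           1.        ]] [[ 0.40098311 -0.82554824  0.39709275 -0.12107716]
 [-0.91599521 -0.36740216  0.16114723 -0.25796115]
 [ 0.01285792 -0.42835237 -0.90352029  1.49485315]
 [ 0.          0.          0.          1.        ]]
0.1 [0.25797229 0.51328217 0.20163301] [-2.93041594e-04  2.30826933e-01  9.72994471e-01 -7.74879118e-04] 0.08531389269123803
```

View pics/scene0.png

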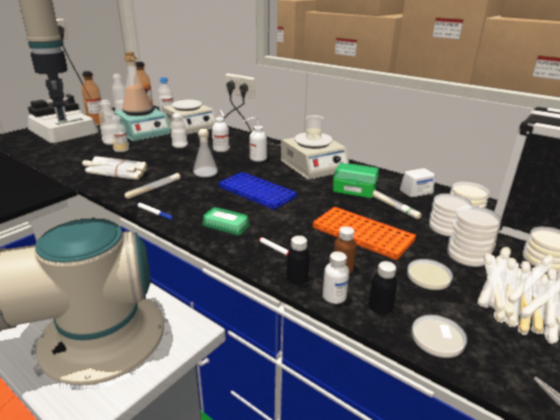

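View pics/top0.png

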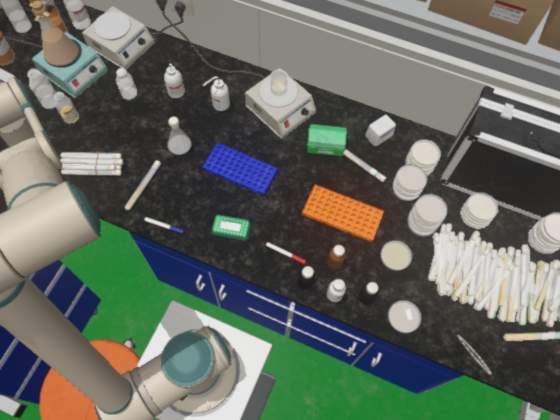

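The overview shows the blue rack at about (240,168) and the orange at (343,212) in the top view. The refill is at (231,227), the red marker at (285,252), the blue marker at (164,225) and the white bottle at (337,290), with black and brown bottles around it. I'll enlarge both views.

Run:
```python
import cv2
a=cv2.imread("pics/top0.png"); b=cv2.imread("pics/scene0.png")
cv2.imwrite("pics/topc.png",cv2.resize(a[140:310,130:395],None,fx=3,fy=3,interpolation=cv2.INTER_CUBIC))
cv2.imwrite("pics/scenec.png",cv2.resize(b[165:315,125:425],None,fx=2.6667,fy=2.6667,interpolation=cv2.INTER_CUBIC))
```

```text
(no output)
```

View pics/topc.png

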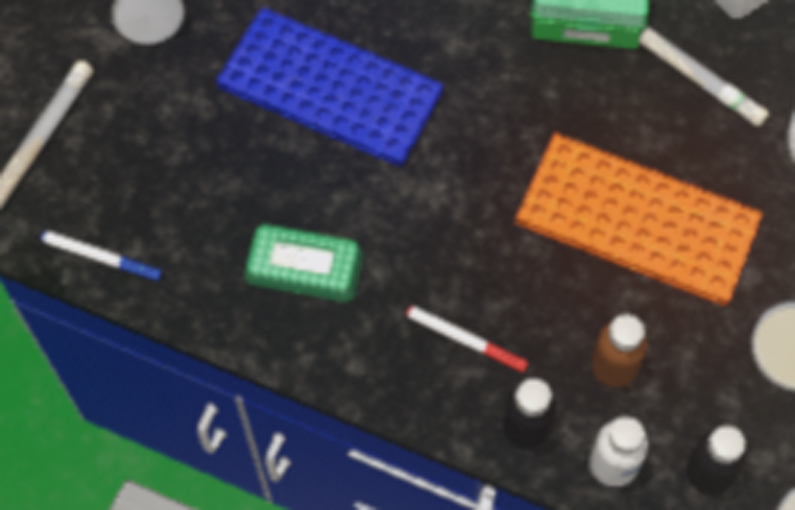

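View pics/scenec.png

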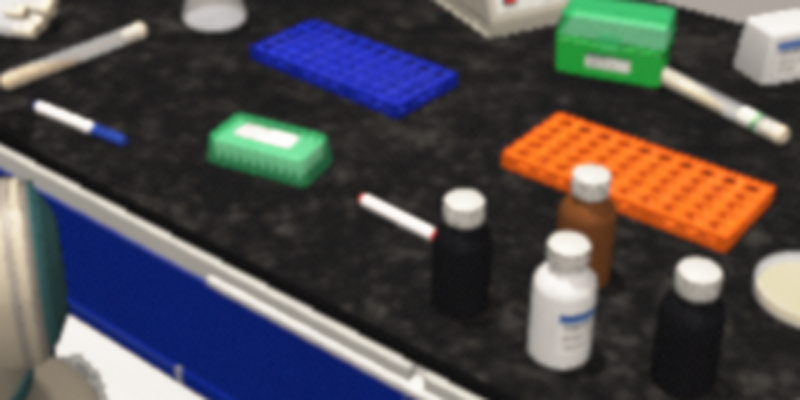

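In the top crop the blue rack's corners are (265,10), (442,86), (405,157) and (219,80), and the orange rack's are (557,134), (762,212), (730,300) and (517,218). The white bottle's cap is at (628,432), with the black and brown bottles about 80 px away. I'll triangulate these against the scene crop.

```bash
cat > h.py <<'E'
import numpy as np
from rig import imaging
C={n:imaging.calibration(n) for n in ("top","scene")}
def ray(n,p):
    c=C[n]; T=c["cam_to_world"]; d=T[:3,:3]@np.linalg.solve(c["mtx"],[p[0],p[1],1]); return T[:3,3],d/np.linalg.norm(d)
def T(p): return (p[0]/3+130-1/3, p[1]/3+140-1/3)
def S(p): return (p[0]/2.6667+125-.3, p[1]/2.6667+165-.3)
def atz(n,p,z):
    o,d=ray(n,p); return o+d*(z-o[2])/d[2]
def tri(t,s):
    A=[];b=[]
    for o,d in (ray("top",t),ray("scene",s)):
        M=np.eye(3)-np.outer(d,d); A.append(M); b.append(M@o)
    x,r,_,_=np.linalg.lstsq(np.vstack(A),np.hstack(b),rcond=None); return x,float(np.sqrt(r[0]))
E
cat > m.py <<'E'
from h import *
np.set_printoptions(precision=4,suppress=True)
P={"blue":([(265,10),(442,86),(405,157),(219,80)],[(315,20),(457,74),(400,106),(252,46)],.016),
"orange":([(557,134),(762,212),(730,298),(517,218)],[(563,113),(774,189),(722,238),(502,154)],.016),
"refill":([(258,226),(358,240),(350,293),(248,279)],[(238,115),(330,150),(300,178),(210,144)],.030),
"bm":([(43,237),(160,273)],[(35,104),(126,140)],.0055),
"rm":([(408,312),(526,366)],[(360,197)],.0055),
"bottlecap":([(628,432)],[(569,242)],.1),
"black1cap":([(534,391)],[(464,198)],.1),"black2cap":([(728,438)],[(699,268)],.1),"browncap":([(628,328)],[(592,175)],.1)}
for k,(t,s,z) in P.items():
    X=np.array([atz("top",T(p),z) for p in t]); print(k,"top",X[:,:2].tolist() if 0 else X[:,:2].round(4).tolist(),"c",X.mean(0)[:2])
    Y=np.array([atz("scene",S(p),z) for p in s]); print("   scene",Y[:,:2].round(4).tolist(),"c",Y.mean(0)[:2])
    for a,b in zip(t,s): print("     tri",*tri(T(a),S(b)))
    if len(X)==4:
        for W in (X,Y):
            L=(W[0]+W[3]-W[1]-W[2])/2; print("    len",np.linalg.norm(L),"yaw",np.degrees(np.arctan2(-L[0],L[1])),"wid",np.linalg.norm((W[0]+W[1]-W[2]-W[3])/2))
    elif len(X)==2:
        L=X[0]-X[1];print("    len",np.linalg.norm(L),"yaw",np.degrees(np.arctan2(-L[0],L[1])))
E
python3 m.py
```

```text
blue top [[0.6751, 0.2655], [0.6664, 0.0489], [0.5716, 0.0504], [0.5752, 0.2715]] c [0.6221 0.159 ]
   scene [[0.676, 0.2635], [0.6658, 0.0466], [0.5673, 0.0489], [0.5749, 0.2698]] c [0.621  0.1572]
     tri [0.6763 0.2651 0.0153] 0.001383218745152403
     tri [0.6677 0.0487 0.0145] 0.0009418982743215592
     tri [0.5722 0.0516 0.0133] 0.0012993342222602947
     tri [0.576  0.2716 0.015 ] 0.0006445428082968139
    len 0.2189479241652068 yaw -1.6067182369154789 wid 0.09748002957904121
    len 0.21905367269255338 yaw -2.3269928875561203 wid 0.09990716628398914
orange top [[0.6625, -0.0862], [0.6641, -0.3152], [0.559, -0.316], [0.5539, -0.0846]] c [ 0.6099 -0.2005]
   scene [[0.6618, -0.09], [0.6578, -0.3167], [0.5528, -0.3127], [0.5521, -0.0875]] c [ 0.6061 -0.2017]
     tri [ 0.6647 -0.0869  0.0135] 0.0019024060835124172
     tri [ 0.6663 -0.3148  0.0111] 0.000859296159099757
     tri [ 0.5584 -0.3137  0.0137] 0.004034643737926173
     tri [ 0.5556 -0.0847  0.0133] 0.0008239401050184625
    len 0.23025771679222112 yaw 0.822202843697535 wid 0.10682858936673623
    len 0.225958251964803
[... 1052 characters left out ...]
004984878194616522
    len 0.13141306348526624 yaw -2.2075699959975514
bottlecap top [[0.3562, -0.27]] c [ 0.3562 -0.27  ]
   scene [[0.3548, -0.2702]] c [ 0.3548 -0.2702]
     tri [ 0.3563 -0.2697  0.099 ] 0.0004452542428223663
black1cap top [[0.3578, -0.176]] c [ 0.3578 -0.176 ]
   scene [[0.355, -0.1774]] c [ 0.355  -0.1774]
     tri [ 0.3583 -0.1756  0.0977] 0.00054724066058221
black2cap top [[0.3881, -0.3562]] c [ 0.3881 -0.3562]
   scene [[0.3848, -0.3572]] c [ 0.3848 -0.3572]
     tri [ 0.3889 -0.3561  0.0972] 0.000453125529425975
browncap top [[0.452, -0.2341]] c [ 0.452  -0.2341]
   scene [[0.447, -0.2368]] c [ 0.447  -0.2368]
     tri [ 0.4535 -0.2338  0.0958] 0.0003833400321997334
```

Call:
{"name": "jog_arm", "arguments": {
  "deltas": [0,0,-55,150,-420,60,1,0,0,-55,150,-420,60,1,0,0,-55,150,-420,60,1,0,0,-55,150,-420,60,1,0,0,-55,150,-420,60,1,0,0,-55,150,-420,60,1,0,0,-55,150,-420,60,1,0,0,-55,150,-420,60,1,0,0,-55,150,-420,60,1,0,0,-55,150,-420,60,1,0,0,-55,150,-420,60,1,0,0,-55,150,-420,60,1,0,0,-55,150,-420,60,1,0,0,-55,150,-420,60,1],
  "grip_force": 40
}}

```text
clock: 1.5
position: [0.4077, 0.0951, 0.2622]
ee_rot: [-0.0, 0.653, 0.757, -0.0]
contact_force: [0.2, -0.1, 0.2]
width: 0.0854
gripper_force: 0.0
```

```bash
cat >> h.py <<'E'
import cv2, json
from rig import manip
def wshot(name):
    s=manip.get_state(); c=imaging.calibration("wrist"); im=imaging.get_image("wrist"); cv2.imwrite(f"pics/{name}.png",im)
    cv2.imwrite(f"pics/{name}_x.png",cv2.resize(im,(800,600),interpolation=cv2.INTER_CUBIC))
    json.dump({k:np.array(v).tolist() for k,v in c.items()},open(f"pics/{name}.json","w"))
    print(s["clock"],s["position"],s["ee_rot"],s["width"],c["mtx"][0]); return im
def watz(name,p,z,sc=1/0.7):
    c={k:np.array(v) for k,v in json.load(open(f"pics/{name}.json")).items() if k in("mtx","cam_to_world")}
    u=(p[0]+.5)/sc-.5; v=(p[1]+.5)/sc-.5; K=c["mtx"]; a=np.array([(u-K[0,2])/K[0,0],(v-K[1,2])/K[1,1]]); r=np.hypot(*a)
    d=np.r_[np.sin(r)*a/r,np.cos(r)]; M=c["cam_to_world"]; d=M[:3,:3]@d; o=M[:3,3]; return o+d*(z-o[2])/d[2]
E
python3 -c "
from h import *
wshot('w1')"
```

```text
1.5 [0.40767198 0.09507661 0.26224168] [-2.32710082e-04  6.52951728e-01  7.57399487e-01 -6.21935747e-05] 0.08535315147866458 [325.1922621    0.         280.87677942]
```

View pics/w1_x.png

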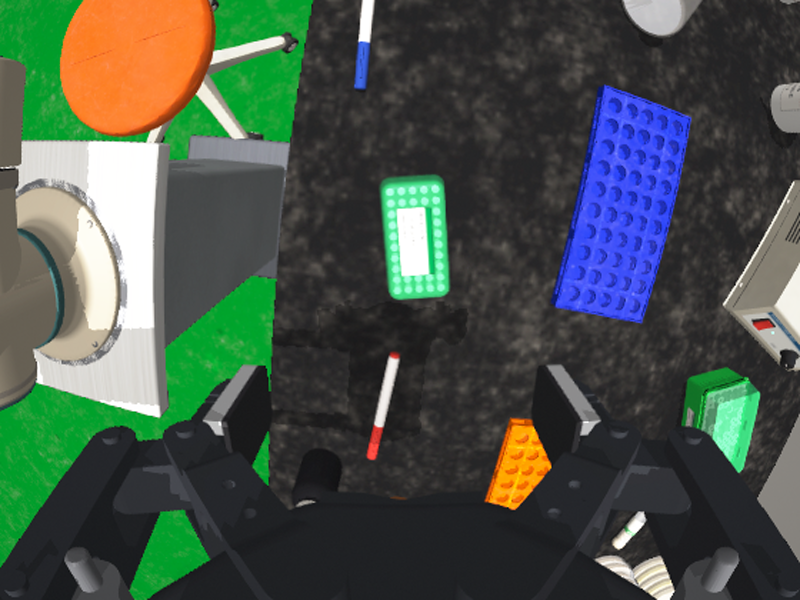

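The wrist view shows the refill's top outline at (382,179), (442,177), (449,296) and (391,299), and the red marker from (395,353) to (372,459). The blue rack's corners are (605,88), (690,117), (641,321) and (556,305).

```bash
cat > w1.py <<'E'
from h import *
np.set_printoptions(precision=4,suppress=True)
for k,P,z in (("refill",[(382,179),(442,177),(449,296),(391,299)],.03),("refill z20",[(382,179),(442,177),(449,296),(391,299)],.02),("rm",[(395,353),(372,459)],.0055),("blue",[(605,88),(690,117),(641,321),(556,305)],.016)):
    X=np.array([watz("w1",p,z) for p in P])[:,:2]; print(k,X.tolist(),X.mean(0))
    if len(X)==4:
        L=(X[0]+X[1]-X[2]-X[3])/2; print(np.linalg.norm(L),np.degrees(np.arctan2(-L[0],L[1])),np.linalg.norm((X[0]+X[3]-X[1]-X[2])/2))
    else: L=X[0]-X[1]; print(np.linalg.norm(L),np.degrees(np.arctan2(-L[0],L[1])))
print(imaging.calibration("wrist")["cam_to_world"])
E
python3 w1.py
```

```text
refill [[0.3817573248228894, 0.14760595973768245], [0.4326853201912109, 0.1571550475247112], [0.45665322900221483, 0.052457333719136925], [0.40486615895859174, 0.04186163909676163]] [0.419  0.0998]
0.10782169260919865 12.609691299597532 0.052335926763797475
refill z20 [[0.38139108912510716, 0.14718454758324892], [0.43357951869620626, 0.15696996897746268], [0.4581406173984666, 0.04968105599982656], [0.4050718516220242, 0.03882312494329279]] [0.4195 0.0982]
0.11049020819052346 12.6096912995975 0.053631206337440125
rm [[0.4172853220689231, -0.021094885561495885], [0.4103332677144368, -0.15566325130816686]] [ 0.4138 -0.0884]
0.1347478241734446 -2.9573783505324958
blue [[0.5738710990247912, 0.27169464044787817], [0.6751508497758123, 0.2709272920163259], [0.6674987298976134, 0.05166419890384798], [0.5656983525566686, 0.05510042557008915]] [0.6206 0.1623]
0.2180722468147892 -2.079350142338508 0.10156181426777997
[[ 0.9891  0.1417  0.04    0.3966]
 [ 0.1472 -0.9505 -0.2737  0.1645]
 [-0.0007  0.2766 -0.961   0.4341]
 [ 0.      0.      0.      1.    ]]
```

Call:
{"name": "jog_arm", "arguments": {
  "deltas": [0,0,4,11,3,-100,1,0,0,4,11,3,-150,1,0,0,4,11,3,-190,1,0,0,4,11,3,-215,1,0,0,4,11,3,-235,1,0,0,4,11,3,-247,1,0,0,4,11,3,-247,1,0,0,4,11,3,-247,1,0,0,4,11,3,-247,0.5,0,0,4,11,3,-247,0.5,0,0,4,11,3,-247,0.5,0,0,4,11,3,-247,0.5,0,0,4,11,3,-247,0.5,0,0,4,11,3,-247,0.5,0,0,4,11,3,-247,0.5,0,0,4,11,3,-247,0.5,0,0,4,11,3,-247,0.5],
  "grip_force": 40
}}

```text
clock: 3.25
position: [0.4192, 0.0968, 0.0154]
ee_rot: [-0.0, 0.627, 0.779, -0.0]
contact_force: [0.2, 0.3, -0.6]
width: 0.0428
gripper_force: 0.0
```

The fingers closed to 43 mm with no force, so I'll look before moving.

```bash
python3 -c "
from h import *
wshot('w2')"
```

```text
3.25 [0.4192258  0.0967529  0.01535336] [-4.68928013e-05  6.27229822e-01  7.78834223e-01 -3.57119348e-05] 0.04280850056431522 [325.1922621    0.         280.87677942]
```

View pics/w2_x.png

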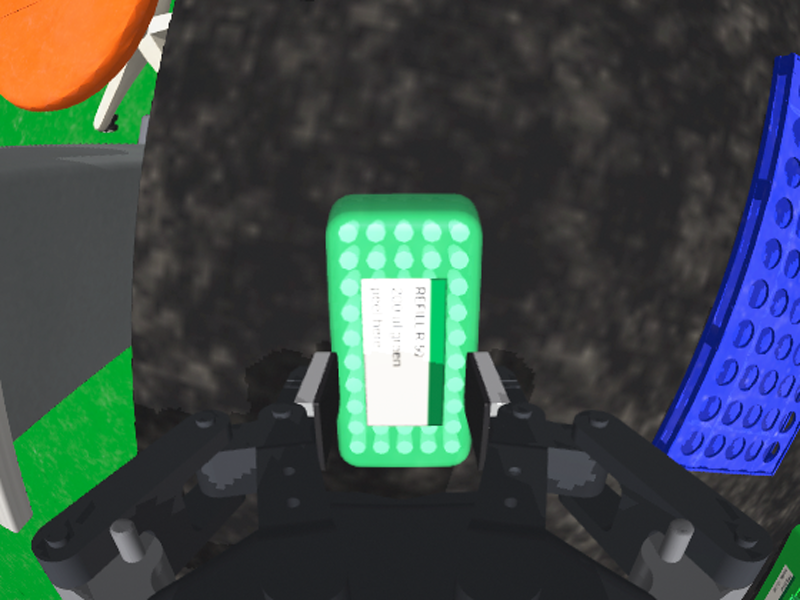

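The pads stand beside the block near (330,400) and (482,400). The block's top spans (330,200) to (478,200) and (340,465) to (468,465). I'll measure its width from this close view.

Run:
```python
from h import *
np.set_printoptions(precision=4,suppress=True)
for z in (.03,.02,.01):
    X=np.array([watz("w2",p,z) for p in [(327,235),(482,235),(470,440),(338,440),(405,194),(405,467),(316,400),(482,400)]])[:,:2]
    n=lambda a,b:np.linalg.norm(X[a]-X[b])
    print(z,"w",n(0,1),n(2,3),"len",n(4,5),(X[4]+X[5])/2,"gap",n(6,7)); print(X.tolist())
print(imaging.calibration("wrist")["cam_to_world"][:3,3])
```

```text
0.03 w 0.053452049915967866 0.05357129979998728 len 0.11028481942332485 [0.4187 0.1013] gap 0.06462712354230293
[[0.383539635477255, 0.13585072338806664], [0.43575478826746283, 0.14728310981061077], [0.4534917338907408, 0.0662115872667691], [0.40114064911959213, 0.05484285446385212], [0.40681156011338204, 0.15515061832062474], [0.43060984037710853, 0.04746411381925049], [0.3897748411531407, 0.0714787489142633], [0.45289810860093876, 0.08533942004036123]]
0.02 w 0.05685248088924825 0.05697931703047983 len 0.11730075083174185 [0.4197 0.0972] gap 0.0687384733025601
[[0.3822754873622869, 0.1339639860224134], [0.4378123840912496, 0.14612366056488646], [0.4566776916644173, 0.05989465357016821], [0.40099621544110725, 0.04780268206619555], [0.40702788979982546, 0.15449167222982257], [0.4323401327543525, 0.03995453195514406], [0.3889073548413847, 0.06549689347257631], [0.4560463020264726, 0.08023933163065401]]
0.01 w 0.060252911862528694 0.06038733426097243 len 0.12431668224015885 [0.4207 0.0931] gap 0.07284982306281719
[[0.3810113392473187, 0.13207724865676018], [0.4398699799150364, 0.14496421131916212], [0.4598636494380938, 0.05357771987356734], [0.4008517817626224, 0.040762509668539004], [0.4072442194862689, 0.1538327261390204], [0.43407042513159644, 0.03244495009103762], [0.3880398685296288, 0.05951503803088937], [0.45919449545200647, 0.07513924322094682]]
[0.4034 0.1655 0.1872]
```

Call:
{"name": "jog_arm", "arguments": {
  "deltas": [0,0,0,0,0,0,0.3,0,0,0,0,0,0,0.3,0,0,0,0,0,0,0.3,0,0,0,0,0,0,0.3],
  "grip_force": 40
}}

```text
clock: 3.7
position: [0.4193, 0.0968, 0.0154]
ee_rot: [0.0, 0.627, 0.779, 0.0]
contact_force: [0.1, 0.8, -0.6]
width: 0.0255
gripper_force: 0.0
```

```bash
python3 -c "
from h import *
im=wshot('w3')
a=cv2.imread('pics/w2.png'); 
cv2.imwrite('pics/cmp.png',np.hstack([cv2.resize(x[200:360,190:380],None,fx=2.1,fy=2.1) for x in (a,im)]))"
```

```text
3.7 [0.41926897 0.09677279 0.015415  ] [2.04051642e-05 6.27191840e-01 7.78864812e-01 1.39759550e-05] 0.025535173843653454 [325.1922621    0.         280.87677942]
```

View pics/cmp.png

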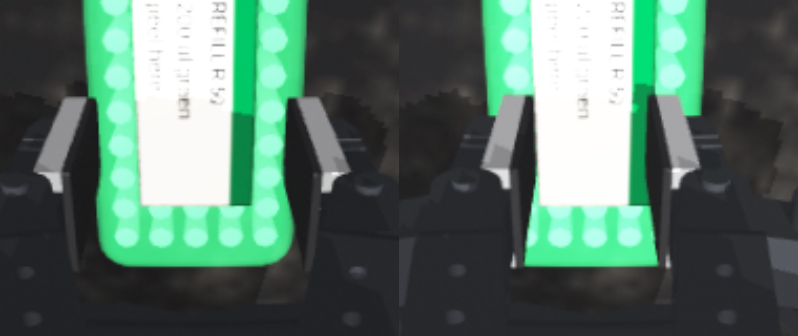

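Run:
```python
from h import *
c=json.load(open("pics/w3.json")); M=np.array(c["cam_to_world"]);K=np.array(c["mtx"])
def proj(P):
    q=M[:3,:3].T@(np.array(P)-M[:3,3]); t=np.arctan2(np.hypot(q[0],q[1]),q[2]); a=q[:2]/np.hypot(q[0],q[1])*t
    return (np.array([K[0,0]*a[0]+K[0,2],K[1,1]*a[1]+K[1,2]])+.5)/.7-.5
y=np.array([np.cos(.216),np.sin(.216),0])
for w in (.0255,):
  for z in (.004,.015,.023,.04,.06,.08): print(z,proj(np.r_[.4193,.0968,z]-y*w/2).round(),proj(np.r_[.4193,.0968,z]+y*w/2).round())
s=manip.get_state();print(s["effort"],s["moment"],s["gripper_force"])
```

```text
0.004 [373. 333.] [434. 333.]
0.015 [372. 343.] [436. 342.]
0.023 [371. 350.] [437. 350.]
0.04 [368. 369.] [440. 369.]
0.06 [363. 397.] [445. 397.]
0.08 [358. 432.] [451. 432.]
[ 3.76377930e-04 -3.23543465e+01 -1.60797089e+01 -5.37338485e-05
 -1.21543999e-05 -1.49596627e-05] [0.03133979 0.01063645 0.005949  ] 0.0
```

The pads in the wrist image overlap the block's outline with no contact force. They look about 45 mm higher than the reported TCP implies, so I'll check the gripper's real height with the fixed cameras.

```bash
python3 -c "
from h import *
a=imaging.get_image('top');b=imaging.get_image('scene')
cv2.imwrite('pics/top1.png',a);cv2.imwrite('pics/scene1.png',b)
cv2.imwrite('pics/both1.png',np.hstack([cv2.resize(a[175:275,180:280],(400,400),interpolation=2),cv2.resize(b[155:255,175:275],(400,400),interpolation=2)]))
print(manip.get_state())"
```

```text
{'clock': 3.85, 'qpos': array([ 6.48325190e-02,  2.62996964e-01,  2.07587720e+00,  3.45226160e-05,
        8.02567850e-01, -1.50032149e-01]), 'qd': array([-9.86642499e-05,  6.43511811e-04, -2.68133824e-04,  1.70121508e-03,
       -5.44387205e-04, -1.67667315e-03]), 'effort': array([ 1.82480395e-03, -3.23546576e+01, -1.60799718e+01, -2.30071155e-04,
       -3.84208761e-05,  6.80077775e-06]), 'position': array([0.4192888 , 0.0967776 , 0.01544442]), 'ee_rot': array([4.70813253e-05, 6.27219348e-01, 7.78842657e-01, 6.00856102e-05]), 'contact_force': array([ 0.34578612,  0.3429782 , -1.11392392]), 'moment': array([-0.00147669, -0.01019958,  0.05879281]), 'gripper_force': 0.0, 'width': 0.025706179641290967}
```

View pics/both1.png

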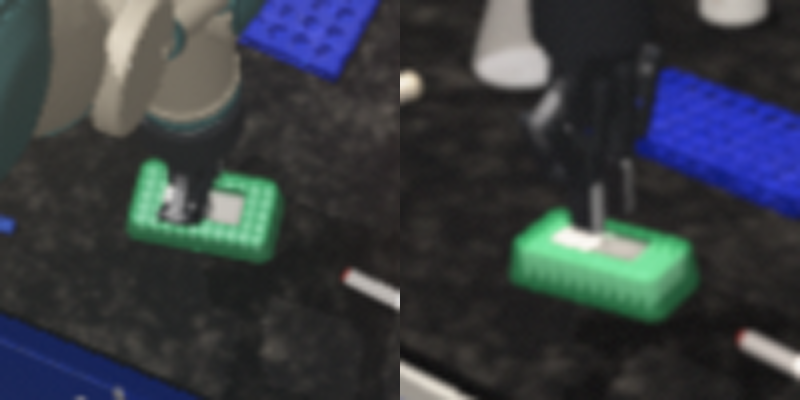

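Run:
```python
from h import *
def pr(n,P):
    c=C[n]; q=np.linalg.inv(c["cam_to_world"])@np.r_[P,1]; q=c["mtx"]@q[:3]; return q[:2]/q[2]
y=np.array([np.cos(.216),np.sin(.216),0])
for z in (.004,.02,.03,.04,.05,.06):
    r=[]
    for s in (-1,1):
        P=np.r_[.4193,.0968,z]+s*y*(.0128+.004)
        t=(pr("top",P)-[180,175])*4; q=(pr("scene",P)-[175,155])*4+[400,0]; r+=[t.round(),q.round()]
    print(z,*r)
```

```text
0.004 [198. 234.] [586. 287.] [208. 194.] [614. 263.]
0.02 [197. 225.] [585. 265.] [207. 186.] [613. 242.]
0.03 [196. 220.] [585. 252.] [206. 181.] [612. 229.]
0.04 [195. 215.] [584. 238.] [206. 175.] [611. 215.]
0.05 [195. 210.] [583. 224.] [205. 170.] [611. 201.]
0.06 [194. 205.] [582. 210.] [204. 164.] [610. 188.]
```

The fixed cameras put the fingertips at about z 0.037, roughly 35 mm higher than the reported TCP implies. They sit just above the block, centred on it. I'll open and go down in small steps, watching the force.

Call:
{"name": "jog_arm", "arguments": {
  "deltas": [0,0,0,0,0,0,1,0,0,0,0,0,0,1,0,0,0,0,0,0,1,0,0,0,0,0,0,1,0,0,0,0,0,0,1,0,0,0,0,0,0,1,0,0,0,0,0,0,1,0,0,0,0,0,-5,1,0,0,0,0,0,-10,1,0,0,0,0,0,-15,1,0,0,0,0,0,-20,1,0,0,0,0,0,-20,1,0,0,0,0,0,-20,1],
  "grip_force": 40
}}

```text
clock: 5.15
position: [0.4191, 0.0967, -0.0048]
ee_rot: [-0.0, 0.627, 0.779, -0.0]
contact_force: [0.1, 0.3, 0.4]
width: 0.0855
gripper_force: 0.0
```

Call:
{"name": "jog_arm", "arguments": {
  "deltas": [0,0,0,0,0,-6,1,0,0,0,0,0,-6,1,0,0,0,0,0,-6,0.4,0,0,0,0,0,-6,0.4,0,0,0,0,0,-6,0.4,0,0,0,0,0,-6,0.4,0,0,0,0,0,-6,0.4,0,0,0,0,0,-6,0.4,0,0,0,0,0,-6,0.4],
  "grip_force": 40
}}

```text
clock: 6.05
position: [0.4194, 0.0968, -0.01]
ee_rot: [0.0, 0.627, 0.779, 0.0]
contact_force: [-1.4, -0.4, 3.7]
width: 0.053
gripper_force: 41.2
```

Call:
{"name": "jog_arm", "arguments": {
  "deltas": [0,0,0,0,0,0,0.85,0,0,0,0,0,0,0.85,0,0,0,0,0,0,0.85,0,0,0,0,0,-4,0.85,0,0,0,0,0,-8,0.85,0,0,0,0,0,-8,0.85,0,0,0,0,0,-8,0.4,0,0,0,0,0,-8,0.4,0,0,0,0,0,-8,0.4,0,0,0,0,0,-8,0.4,0,0,0,0,0,-8,0.4,0,0,0,0,0,-8,0.4],
  "grip_force": 50
}}

```text
clock: 7.25
position: [0.4192, 0.0968, -0.0182]
ee_rot: [0.0, 0.627, 0.779, 0.0]
contact_force: [-1.6, -0.1, 5.7]
width: 0.0548
gripper_force: 52.7
```

Call:
{"name": "jog_arm", "arguments": {
  "deltas": [0,0,0,0,0,0,0.9,0,0,0,0,0,0,0.9,0,0,0,0,0,0,0.9,0,0,0,0,0,0,0.9,0,0,0,0,0,-4,0.9,0,0,0,0,0,-8,0.9,0,0,0,0,0,-11,0.9,0,0,0,0,0,-11,0.9,0,0,0,0,0,-11,0.4,0,0,0,0,0,-11,0.4,0,0,0,0,0,-11,0.4,0,0,0,0,0,-11,0.4,0,0,0,0,0,-11,0.4,0,0,0,0,0,-11,0.4],
  "grip_force": 50
}}

```text
clock: 8.65
position: [0.4194, 0.0968, -0.0291]
ee_rot: [0.0, 0.627, 0.779, 0.0]
contact_force: [-0.5, 0.1, 6.0]
width: 0.0567
gripper_force: 53.7
```

Call:
{"name": "jog_arm", "arguments": {
  "deltas": [0,0,0,0,0,25,0.4,0,0,0,0,0,50,0.4,0,0,-7,40,15,70,0.4,0,0,-14.5,90,30,70,0.4,0,0,-14.5,130,42,70,0.4,0,0,-14.5,170,53,70,0.4,0,0,-14.5,202,63,70,0.4,0,0,-14.5,202,63,70,0.4,0,0,-14.5,202,63,70,0.4,0,0,-14.5,202,63,70,0.4,0,0,-14.5,202,63,50,0.4,0,0,-14.5,202,63,35,0.4,0,0,-14.5,202,63,25,0.4,0,0,-14.5,202,63,25,0.4,0,0,-14.5,202,63,25,0.4]
}}

```text
clock: 10.15
position: [0.621, 0.1597, -0.0042]
ee_rot: [0.0, 0.72, 0.693, 0.0]
contact_force: [0.2, 0.3, 0.1]
width: 0.0566
gripper_force: 53.7
```

```bash
python3 -c "
from h import *
im=wshot('w4')"
```

```text
10.15 [ 0.62101617  0.15966842 -0.0042269 ] [6.15043991e-05 7.20492526e-01 6.93462698e-01 4.32861745e-05] 0.05657149703673909 [325.1922621    0.         280.87677942]
```

View pics/w4_x.png

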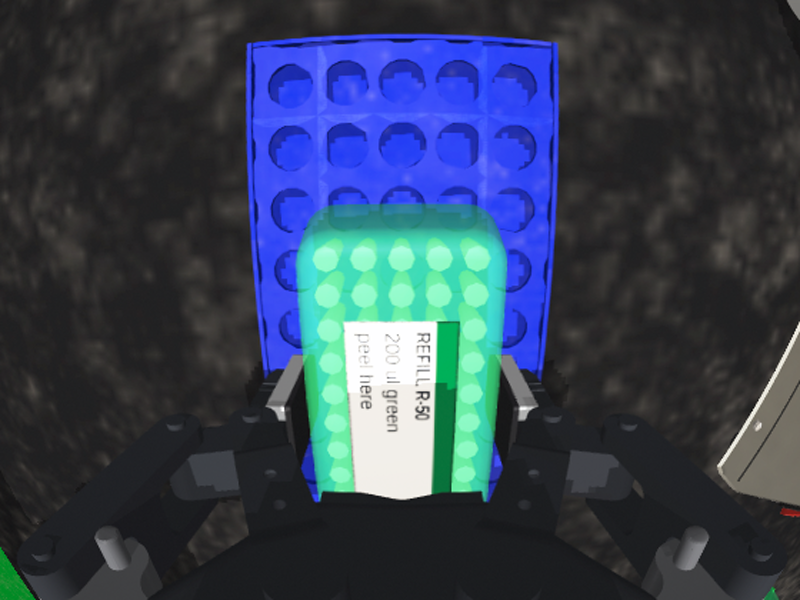

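The block is held square over the rack, with the rack's edges at 250 and 555 and the block's at 300 and 505, so it is centred across. I'll check the lengthwise position.

Run:
```python
from h import *
for p,z in (((402,39),.016),((250,100),.016),((555,100),.016),((402,206),.03),((402,206),.04),((402,225),.055),((300,240),.035),((505,240),.035)): print(p,z,watz("w4",p,z).round(4))
print(imaging.calibration("wrist")["cam_to_world"][:3,3])
```

```text
(402, 39) 0.016 [0.6245 0.271  0.016 ]
(250, 100) 0.016 [0.5735 0.2545 0.016 ]
(555, 100) 0.016 [0.6745 0.2507 0.016 ]
(402, 206) 0.03 [0.6225 0.2169 0.03  ]
(402, 206) 0.04 [0.6225 0.2178 0.04  ]
(402, 225) 0.055 [0.6224 0.2146 0.055 ]
(300, 240) 0.035 [0.5922 0.2089 0.035 ]
(505, 240) 0.035 [0.6523 0.2066 0.035 ]
[0.62321404 0.23005809 0.16802569]
```

Call:
{"name": "jog_arm", "arguments": {
  "deltas": [0,0,0,0,0,-4,0.4,0,0,0,0,0,-8,0.4,0,0,0,0,0,-8,0.4,0,0,0,0,0,-8,0.4,0,0,0,0,0,-8,0.85,0,0,0,0,0,-8,0.85,0,0,0,0,0,-8,0.85,0,0,0,0,0,-8,0.85,0,0,0,0,0,-8,0.85,0,0,0,0,0,10,0.85,0,0,0,0,0,30,0.85,0,0,0,0,0,60,0.85,0,0,0,0,0,100,0.85,0,0,0,0,0,150,0.6,0,0,0,0,0,150,0.6]
}}

```text
clock: 11.7
position: [0.6262, 0.1606, 0.1535]
ee_rot: [0.004, 0.72, 0.693, 0.006]
contact_force: [1.8, 0.3, -0.6]
width: 0.0513
gripper_force: 0.0
```

Call:
{"name": "jog_arm", "arguments": {
  "deltas": [0,0,0,-40,-50,0,0.5,0,0,0,-80,-100,0,0.5,0,0,0,-120,-150,0,0.5,0,0,0,-160,-200,0,0.5,0,0,0,-207,-249,0,0.5,0,0,0,-207,-249,0,0.5,0,0,0,-207,-249,0,0.5,0,0,0,-207,-249,-50,0.4,0,0,0,-207,-249,-95,0.4,0,0,0,-207,-249,-130,0.4,0,0,0,-207,-249,-150,0.4,0,0,0,-207,-249,-150,0.4,0,0,0,-207,-249,-150,0.4]
}}

```text
clock: 13.0
position: [0.4144, -0.0893, -0.0044]
ee_rot: [-0.0, 0.72, 0.693, -0.0]
contact_force: [0.4, -0.1, -0.0]
width: 0.0344
gripper_force: 0.0
```

```bash
python3 -c "
from h import *
im=wshot('w5')"
```

```text
13.0 [ 0.41442819 -0.08929019 -0.00443765] [-5.95809678e-05  7.20469181e-01  6.93486954e-01 -2.20643578e-05] 0.03437059168414629 [325.1922621    0.         280.87677942]
```

View pics/w5_x.png

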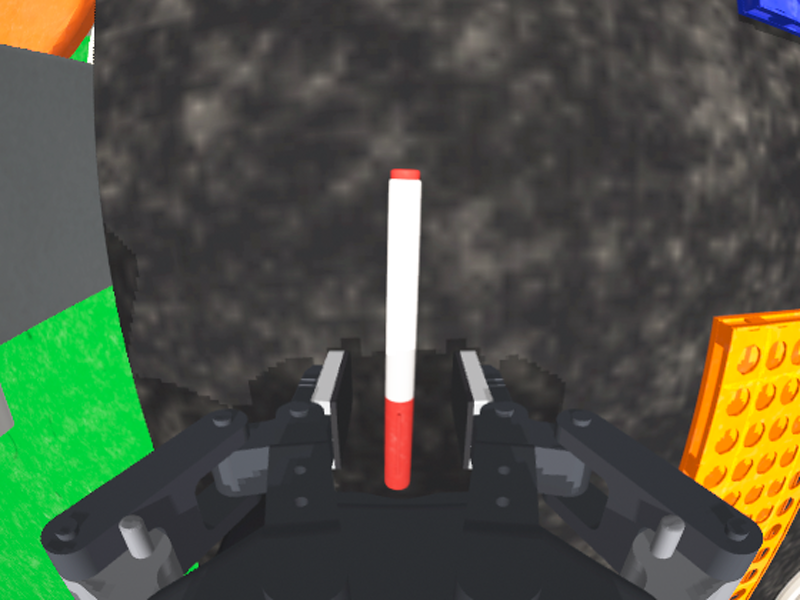

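Run:
```python
from h import *
a,b=watz("w5",(405,170),.008),watz("w5",(397,489),.008)
print(a,b,(a+b)/2,np.linalg.norm(a-b),np.degrees(np.arctan2(-(a-b)[0],(a-b)[1])),imaging.calibration("wrist")["cam_to_world"][:3,3])
a,b=watz("w5",(716,317),.016),watz("w5",(680,470),.016); print(a,b)
```

```text
[ 0.41727538 -0.02177694  0.008     ] [ 0.40907633 -0.15413929  0.008     ] [ 0.41317585 -0.08795811  0.008     ] 0.13261604509524547 -3.5446002641574257 [ 0.41674234 -0.01912812  0.16798882]
[ 0.54309364 -0.07800543  0.016     ] [ 0.54308134 -0.15514809  0.016     ]
```

Call:
{"name": "jog_arm", "arguments": {
  "deltas": [0,0,0,0,0,-5,0.4,0,0,0,0,0,-10,0.4,0,0,0,0,0,-15,0.4,0,0,0,0,0,-18,0.4,0,0,0,0,0,-21,0.4,0,0,0,0,0,-21,0.4]
}}

```text
clock: 13.65
position: [0.414, -0.0891, -0.026]
ee_rot: [-0.0, 0.72, 0.693, -0.0]
contact_force: [0.1, 0.6, -1.0]
width: 0.034
gripper_force: 0.0
```

Call:
{"name": "jog_arm", "arguments": {
  "deltas": [0,0,-1,0,1,-2,0.4,0,0,-1,0,1,-2,0.0,0,0,-1,0,1,-2,0.0,0,0,-1,0,1,-2,0.0,0,0,-1,0,1,-2,0.0,0,0,-1,0,1,-2,0.0,0,0,-1,0,1,-2,0.0],
  "grip_force": 30
}}

```text
clock: 14.35
position: [0.4143, -0.0883, -0.0275]
ee_rot: [0.0, 0.727, 0.687, 0.0]
contact_force: [0.1, -0.3, 0.6]
width: 0.01
gripper_force: 31.7
```

Call:
{"name": "jog_arm", "arguments": {
  "deltas": [0,0,0,0,0,0,0.3,0,0,0,0,0,0,0.3,0,0,0,0,0,0,0.3,0,0,0,0,0,-3,0.3,0,0,0,0,0,-6,0.3,0,0,0,0,0,-6,0.3,0,0,0,0,0,-6,0.0,0,0,0,0,0,-6,0.0,0,0,0,0,0,-6,0.0,0,0,0,0,0,-6,0.0,0,0,0,0,0,-6,0.0],
  "grip_force": 40
}}

```text
clock: 15.45
position: [0.4169, -0.0889, -0.0287]
ee_rot: [0.003, 0.726, 0.687, 0.002]
contact_force: [-6.6, 3.6, 56.0]
width: 0.0103
gripper_force: 56.0
```

Call:
{"name": "jog_arm", "arguments": {
  "deltas": [0,0,0,0,0,10,0.0,0,0,0,0,0,40,0.0,0,0,0,0,0,80,0.0,0,0,0,20,0,115,0.0,0,0,1,60,0,130,0.0,0,0,2,100,-20,130,0.0,0,0,3,140,-50,130,0.0,0,0,3,180,-80,130,0.0,0,0,3,220,-113,130,0.0,0,0,3,220,-113,130,0.0,0,0,3,220,-113,130,0.0,0,0,3,220,-113,130,0.0,0,0,3,220,-113,130,0.0],
  "grip_force": 40
}}

```text
clock: 16.75
position: [0.6329, -0.2, 0.0965]
ee_rot: [-0.001, 0.708, 0.706, -0.0]
contact_force: [-0.2, 0.7, -0.5]
width: 0.0101
gripper_force: 39.7
```

```bash
python3 -c "
from h import *
im=wshot('w6')"
```

```text
16.75 [ 0.63291328 -0.20002463  0.09645288] [-6.53806667e-04  7.08054824e-01  7.06157147e-01 -1.50658495e-04] 0.010120554399551165 [325.1922621    0.         280.87677942]
```

View pics/w6_x.png

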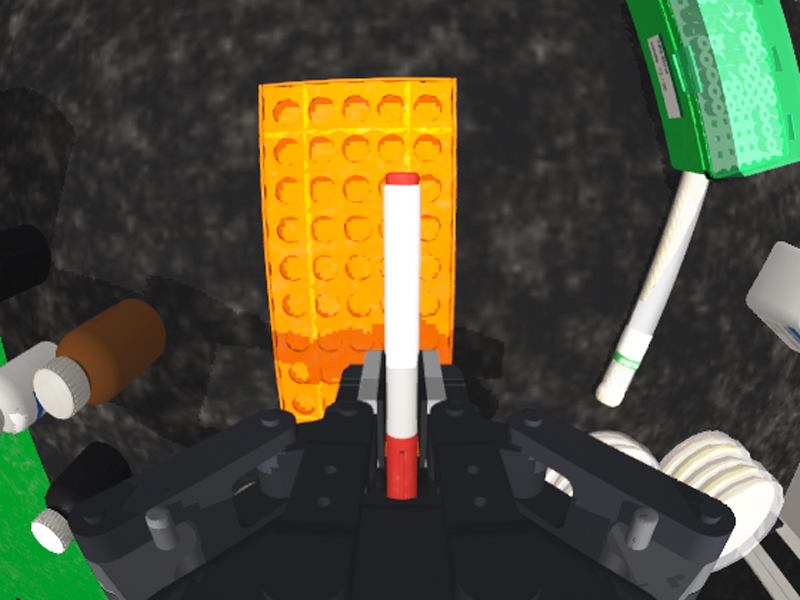

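The red marker is held straight, with its ends at (403,174) and (401,497). The orange rack's far corners are (263,86) and (456,79), with its long edges at (283,420) and (452,355).

Run:
```python
from h import *
for p in ((263,86),(456,79),(283,420),(452,355)): print(p,watz("w6",p,.016).round(4))
for z in (.12,.13,.135,.14):
    a,b=watz("w6",(403,174),z),watz("w6",(401,498),z); print(z,a.round(4),b.round(4),np.linalg.norm(a-b),((a+b)/2).round(4),np.degrees(np.arctan2(-(a-b)[0],(a-b)[1])))
```

```text
(263, 86) [ 0.5562 -0.0844  0.016 ]
(456, 79) [ 0.6613 -0.0836  0.016 ]
(283, 420) [ 0.5549 -0.2881  0.016 ]
(452, 355) [ 0.6617 -0.2411  0.016 ]
0.12 [ 0.6327 -0.1335  0.12  ] [ 0.6317 -0.2606  0.12  ] 0.1270321945876251 [ 0.6322 -0.197   0.12  ] -0.4546882051678912
0.13 [ 0.6326 -0.1333  0.13  ] [ 0.6317 -0.2517  0.13  ] 0.11846631014698207 [ 0.6322 -0.1925  0.13  ] -0.45468820516787023
0.135 [ 0.6326 -0.1332  0.135 ] [ 0.6317 -0.2473  0.135 ] 0.11418336792666055 [ 0.6322 -0.1902  0.135 ] -0.45468820516791436
0.14 [ 0.6326 -0.133   0.14  ] [ 0.6318 -0.2429  0.14  ] 0.10990042570633905 [ 0.6322 -0.188   0.14  ] -0.45468820516784597
```

Call:
{"name": "jog_arm", "arguments": {
  "deltas": [0,0,0,1,0,-40,0.0,0,0,0,1,0,-75,0.0,0,0,0,1,0,-95,0.0,0,0,0,1,0,-103,0.0,0,0,0,1,0,-107,0.0,0,0,0,1,0,-107,0.0,0,0,0,1,0,-107,0.0,0,0,0,1,0,-107,0.3,0,0,0,1,0,-107,0.3,0,0,0,1,0,-107,0.3,0,0,0,1,0,-107,0.3,0,0,0,1,0,-90,0.3,0,0,0,1,0,-60,0.3,0,0,0,1,0,-20,0.4,0,0,0,1,0,30,0.4,0,0,0,1,0,60,0.4,0,0,0,1,0,60,0.4]
}}

```text
clock: 18.5
position: [0.6386, -0.2026, 0.1627]
ee_rot: [0.005, 0.708, 0.706, 0.002]
contact_force: [0.5, -0.5, 0.8]
width: 0.0341
gripper_force: 0.0
```

Call:
{"name": "jog_arm", "arguments": {
  "deltas": [0,0,5.5,-288,493,0,0.4,0,0,5.5,-288,493,0,0.4,0,0,5.5,-288,493,0,0.4,0,0,5.5,-288,493,0,0.4,0,0,5.5,-288,493,0,0.4,0,0,5.5,-288,493,0,0.4,0,0,5.5,-288,493,0,0.4,0,0,5.5,-288,493,0,0.4,0,0,5.5,-288,493,0,0.4,0,0,5.5,-288,493,0,0.4,0,0,5.5,-288,493,0,0.4,0,0,5.5,-288,493,0,0.4,0,0,5.5,-288,493,0,0.4,0,0,5.5,-288,493,0,0.4,0,0,5.5,-288,493,-50,0.4,0,0,5.5,-288,493,-100,0.4,0,0,5.5,-288,493,-140,0.4,0,0,5.5,-288,493,-140,0.4,0,0,5.5,-288,493,-140,0.4]
}}

```text
clock: 20.4
position: [0.348, 0.2908, 0.0165]
ee_rot: [-0.0, 0.674, 0.739, -0.001]
contact_force: [-0.2, 0.1, 0.6]
width: 0.0344
gripper_force: 0.0
```

```bash
python3 -c "
from h import *
im=wshot('w7')
g=im.astype(int)
# white barrel / blue cap mask in columns between fingers
m=((g.min(2)>170)|((g[...,0]-g[...,2]>80)&(g[...,0]>120))).astype(np.uint8)
n,l,st,ce=cv2.connectedComponentsWithStats(m)
for i in range(1,n):
    if st[i,4]>150: print(st[i],ce[i].round(1), cv2.minAreaRect(np.argwhere(l==i)[:,::-1].astype(np.float32)))
"
```

```text
20.4 [0.34797814 0.29079051 0.01646548] [-3.53575239e-06  6.74242951e-01  7.38509317e-01 -6.56824627e-04] 0.03436851054385035 [325.1922621    0.         280.87677942]
[ 298    0  262   96 6458] [434.7  37.9] ((432.01812744140625, 37.50580596923828), (276.9267883300781, 33.944393157958984), 17.744670867919922)
[104  32  12  39 246] [109.9  49.4] ((109.24324798583984, 50.5405387878418), (7.89115047454834, 38.4693603515625), 9.462323188781738)
[115  75  70  34 735] [147.1  90.5] ((148.3859100341797, 89.239013671875), (12.055554389953613, 74.106689453125), 68.0254898071289)
[ 268  119   22  205 3534] [277.6 215. ] ((277.6011657714844, 220.94668579101562), (19.37299346923828, 204.21624755859375), 1.2730300426483154)
[113 121  45  48 541] [133.1 145.5] ((133.75, 146.25), (62.22539520263672, 10.606600761413574), 45.0)
[ 516  265   44   99 2039] [541.5 316.3] ((546.4957885742188, 316.33154296875), (39.166568756103516, 101.9334945678711), 22.98871612548828)
[   0  316   59   62 2096] [ 25.2 343.7] ((23.63262939453125, 337.0210876464844), (62.99180221557617, 52.67377853393555), 46.90915298461914)
[529 369  31  44 419] [547.5 393.7] ((548.2564086914062, 393.4389343261719), (10.599695205688477, 52.43027877807617), 34.6241569519043)
```

```bash
python3 -c "
from h import *
im=cv2.imread('pics/w7.png');g=im.astype(int)
m=((g.min(2)>170)|((g[...,0]-g[...,2]>80)&(g[...,0]>120))).astype(np.uint8)
n,l,st,ce=cv2.connectedComponentsWithStats(m); k=l[215,278]
r=lambda v:np.where(l[v]==k)[0].mean()
for v in (122,160,200,240,280,318): print(v,r(v),(l[v]==k).sum())
for z in (.0055,.011):
  a,b=watz('w7',(r(121),119),z,1),watz('w7',(r(320),323),z,1)
  print(a,b,(a+b)/2,np.linalg.norm(a-b),np.degrees(np.arctan2(-(a-b)[0],(a-b)[1])))
"
```

```text
122 279.5 18
160 279.0 19
200 278.0 19
240 277.0 17
280 276.0 15
318 275.0 15
[0.34016598 0.35753536 0.0055    ] [0.34944805 0.22348081 0.0055    ] [0.34480702 0.29050809 0.0055    ] 0.1343755104862606 3.9608918189788582
[0.34018785 0.35764032 0.011     ] [0.3491905  0.22762116 0.011     ] [0.34468918 0.29263074 0.011     ] 0.13033046785722607 3.960891818978866
```

Call:
{"name": "jog_arm", "arguments": {
  "deltas": [0,0,-1,-2,0,-20,0.4,0,0,-1,-2,0,-32,0.4,0,0,-1,-2,0,-39,0.4,0,0,-1,-2,0,-43,0.4,0,0,-1,-2,0,-43,0.4,0,0,-1,-2,0,-43,0.0,0,0,-1,-2,0,-43,0.0,0,0,-1,-2,0,-43,0.0,0,0,-1,-2,0,-43,0.0,0,0,-1,-2,0,-43,0.0,0,0,-1,-2,0,-43,0.0],
  "grip_force": 40
}}

```text
clock: 21.55
position: [0.346, 0.2922, -0.0257]
ee_rot: [0.0, 0.68, 0.733, 0.001]
contact_force: [-0.8, 0.2, 6.7]
width: 0.01
gripper_force: 40.2
```

Call:
{"name": "jog_arm", "arguments": {
  "deltas": [0,0,0,0,0,30,0.0,0,0,0,0,0,70,0.0,0,0,0,0,0,110,0.0,0,0,-4,20,-40,130,0.0,0,0,-4,40,-80,130,0.0,0,0,-4,60,-125,130,0.0,0,0,-4,80,-165,130,0.0,0,0,-4,100,-207,130,0.0,0,0,-4,120,-249,130,0.0,0,0,-4,140,-290,130,0.0,0,0,-4,160,-331,130,0.0,0,0,-4,180,-373,130,0.0,0,0,-4,200,-414,130,0.0,0,0,-4,220,-456,130,0.0,0,0,-4,238,-492,130,0.0,0,0,-4,238,-492,130,0.0,0,0,-4,238,-492,130,0.0,0,0,-4,238,-492,130,0.0,0,0,-4,238,-492,130,0.0]
}}

```text
clock: 23.45
position: [0.5825, -0.1987, 0.1035]
ee_rot: [-0.0, 0.705, 0.709, -0.0]
contact_force: [0.5, -0.1, -0.2]
width: 0.0095
gripper_force: 39.5
```

```bash
python3 -c "
from h import *
im=wshot('w8')"
```

```text
23.45 [ 0.58250657 -0.19869527  0.10348085] [-4.73808420e-04  7.04714510e-01  7.09490828e-01 -4.98495243e-06] 0.009465532421873707 [325.1922621    0.         280.87677942]
```

View pics/w8_x.png

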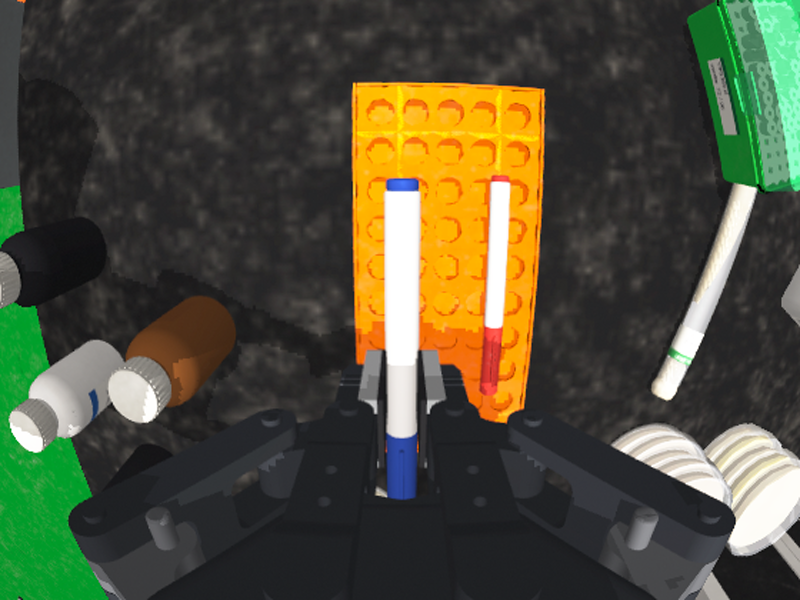

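The red marker lies on the far half, from (501,178) to (488,392). The blue one is held over the near half, with its far end at (403,181).

Run:
```python
from h import *
for p,z in (((353,84),.016),((545,89),.016),((358,320),.016),((530,320),.016),((501,178),.0215),((488,392),.0215),((403,181),.12),((401,497),.12)): print(p,watz("w8",p,z).round(4))
```

```text
(353, 84) [ 0.5541 -0.0841  0.016 ]
(545, 89) [ 0.6618 -0.083   0.016 ]
(358, 320) [ 0.5558 -0.2203  0.016 ]
(530, 320) [ 0.6597 -0.22    0.016 ]
(501, 178) [ 0.6357 -0.1357  0.0215]
(488, 392) [ 0.6359 -0.2658  0.0215]
(403, 181) [ 0.5817 -0.1347  0.12  ]
(401, 497) [ 0.5819 -0.2649  0.12  ]
```

Call:
{"name": "jog_arm", "arguments": {
  "deltas": [0,0,0,0,0,-40,0.0,0,0,0,0,0,-75,0.0,0,0,0,0,0,-97,0.0,0,0,0,0,0,-107,0.0,0,0,0,0,0,-112,0.0,0,0,0,0,0,-112,0.0,0,0,0,0,0,-112,0.0,0,0,0,0,0,-112,0.3,0,0,0,0,0,-112,0.3,0,0,0,0,0,-112,0.3,0,0,0,0,0,-112,0.3,0,0,0,0,0,-95,0.3,0,0,0,0,0,-65,0.3,0,0,0,0,0,-25,0.5,0,0,0,0,0,25,0.8,0,0,0,0,0,60,1,0,0,0,0,0,60,1]
}}

```text
clock: 25.2
position: [0.5868, -0.2019, 0.17]
ee_rot: [0.006, 0.705, 0.709, 0.002]
contact_force: [1.3, -0.1, -0.0]
width: 0.0816
gripper_force: 0.0
```

Call:
{"name": "jog_arm", "arguments": {
  "deltas": [0,0,-20,-227,-70,0,1,0,0,-20,-227,-70,0,1,0,0,-20,-227,-70,0,1,0,0,-20,-227,-70,0,1,0,0,-20,-227,-70,0,1,0,0,-20,-227,-70,0,1,0,0,-20,-227,-70,0,1,0,0,-20,-227,-70,0,1,0,0,-20,-227,-70,0,1,0,0,-20,-227,-70,-20,1,0,0,-20,-227,-70,-20,1,0,0,-20,-227,-70,-20,1]
}}

```text
clock: 26.4
position: [0.3568, -0.2698, 0.1432]
ee_rot: [-0.001, 0.817, 0.576, -0.0]
contact_force: [-0.6, -0.1, 0.1]
width: 0.0852
gripper_force: 0.0
```

```bash
python3 -c "
from h import *
im=wshot('w9')"
```

```text
26.4 [ 0.35675801 -0.26975332  0.14319112] [-5.83180912e-04  8.17222412e-01  5.76322123e-01 -1.04555132e-05] 0.08521790948621337 [325.1922621    0.         280.87677942]
```

View pics/w9_x.png

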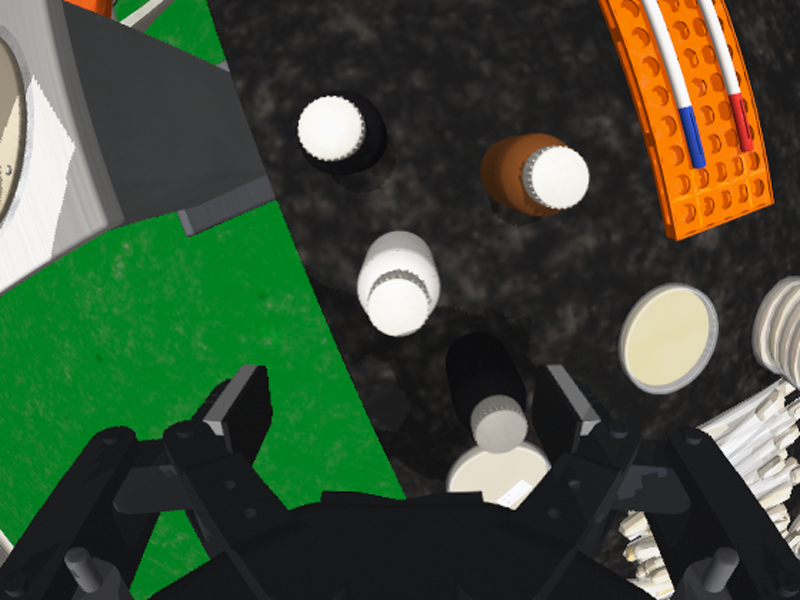

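The white cap is at (398,306), between the fingers' lanes. The neighbouring bottles at (330,128), (557,178) and (500,425) are well clear of the closing line.

Run:
```python
from h import *
print(watz("w9",(398,306),.1),watz("w9",(500,425),.1),watz("w9",(557,178),.1),watz("w9",(330,128),.1))
```

```text
[ 0.35461757 -0.26774512  0.1       ] [ 0.38410005 -0.35149911  0.1       ] [ 0.4471692  -0.23330746  0.1       ] [ 0.3539701  -0.17703673  0.1       ]
```

Call:
{"name": "jog_arm", "arguments": {
  "deltas": [0,0,0,-1,1,-30,1,0,0,0,-1,1,-60,1,0,0,0,-1,1,-85,1,0,0,0,-1,1,-105,1,0,0,0,-1,1,-120,1,0,0,0,-1,1,-130,1,0,0,0,-1,1,-136,1,0,0,0,-1,1,-140,1,0,0,0,-1,1,-140,1,0,0,0,-1,1,-140,1]
}}

```text
clock: 27.45
position: [0.3557, -0.2696, 0.0039]
ee_rot: [0.001, 0.818, 0.576, 0.0]
contact_force: [0.8, -0.1, 0.4]
width: 0.0859
gripper_force: 0.0
```

Call:
{"name": "jog_arm", "arguments": {
  "deltas": [0,0,0,0,0,0,0.4,0,0,0,0,0,0,0.4,0,0,0,0,0,0,0.4,0,0,0,0,0,0,0.4,0,0,0,0,0,0,0.4,0,0,0,0,0,0,0.4,0,0,0,0,0,0,0.4,0,0,0,0,0,0,0.4],
  "grip_force": 40
}}

```text
clock: 28.25
position: [0.3553, -0.2694, 0.004]
ee_rot: [0.0, 0.818, 0.576, 0.0]
contact_force: [-1.8, 1.1, 5.4]
width: 0.0448
gripper_force: 40.9
```

Call:
{"name": "jog_arm", "arguments": {
  "deltas": [0,0,0,0,0,10,0.4,0,0,0,0,0,30,0.4,0,0,0,0,0,60,0.4,0,0,0,0,0,95,0.4,0,0,0,0,0,125,0.4,0,0,0,0,0,140,0.4,0,0,0,0,0,140,0.4,0,0,0,0,0,140,0.4],
  "grip_force": 60
}}

```text
clock: 29.05
position: [0.3549, -0.2688, 0.1432]
ee_rot: [-0.0, 0.818, 0.576, 0.0]
contact_force: [-0.2, 0.2, -1.3]
width: 0.0447
gripper_force: 61.5
```

```bash
python3 -c "
from h import *
im=wshot('w10'); b=imaging.get_image('scene');cv2.imwrite('pics/scene2.png',b)"
```

```text
29.05 [ 0.35489083 -0.26879105  0.1431804 ] [-1.85920975e-04  8.17572015e-01  5.75826333e-01  1.68272958e-06] 0.044712280403834286 [325.1922621    0.         280.87677942]
```

Call:
{"name": "jog_arm", "arguments": {
  "deltas": [0,0,0,15,15,0,0.4,0,0,0,40,38,0,0.4,0,0,0,70,67,0,0.4,0,0,0,100,96,0,0.4,0,0,0,130,124,0,0.4,0,0,0,160,153,0,0.4,0,0,0,190,182,0,0.4,0,0,0,220,210,0,0.4,0,0,0,245,234,0,0.4,0,0,0,257,245,0,0.4,0,0,0,260,249,0,0.4,0,0,0,260,249,0,0.4,0,0,0,260,249,-30,0.4,0,0,0,260,249,-60,0.4,0,0,0,260,249,-90,0.4,0,0,0,260,249,-110,0.4,0,0,0,260,249,-124,0.4,0,0,0,260,249,-132,0.4,0,0,0,260,249,-132,0.4,0,0,0,260,249,-132,0.4]
}}

```text
clock: 31.15
position: [0.6153, -0.021, 0.0121]
ee_rot: [0.0, 0.818, 0.575, 0.0]
contact_force: [0.3, 0.9, -1.1]
width: 0.0446
gripper_force: 61.6
```

Call:
{"name": "jog_arm", "arguments": {
  "deltas": [0,0,0,0,0,-3,0.4,0,0,0,0,0,-6,0.4,0,0,0,0,0,-7,0.4,0,0,0,0,0,-7,0.4]
}}

```text
clock: 31.55
position: [0.6152, -0.0201, 0.0044]
ee_rot: [0.0, 0.818, 0.576, -0.0]
contact_force: [0.6, 0.5, -1.5]
width: 0.0445
gripper_force: 61.6
```

Call:
{"name": "jog_arm", "arguments": {
  "deltas": [0,0,0,0,0,-1,0.4,0,0,0,0,0,-1.5,0.4,0,0,0,0,0,-1.5,0.4,0,0,0,0,0,-1.5,0.6,0,0,0,0,0,-1.5,0.8,0,0,0,0,0,-1.5,1,0,0,0,0,0,-1.5,1,0,0,0,0,0,-1.5,1,0,0,0,0,0,-1.5,1,0,0,0,0,0,-1.5,1]
}}

```text
clock: 32.55
position: [0.6152, -0.0202, 0.0029]
ee_rot: [-0.0, 0.818, 0.576, -0.0]
contact_force: [0.4, 0.3, -0.3]
width: 0.0853
gripper_force: 0.0
```

Call:
{"name": "jog_arm", "arguments": {
  "deltas": [0,0,0,0,0,10,1,0,0,0,0,0,30,1,0,0,0,0,0,60,1,0,0,0,0,0,100,1,0,0,0,0,0,150,1,0,0,0,-50,0,180,1,0,0,0,-100,0,180,1,0,0,0,-150,0,180,1,0,0,0,-200,0,180,1,0,0,0,-250,0,180,1,0,0,0,-270,0,180,1,0,0,0,-270,0,180,1,0,0,0,-270,0,180,1]
}}

```text
clock: 33.85
position: [0.3459, -0.0204, 0.184]
ee_rot: [0.001, 0.818, 0.576, 0.001]
contact_force: [-0.0, 0.0, 0.3]
width: 0.0856
gripper_force: 0.0
```

```bash
python3 -c "
from h import *
wshot('w11')
a=imaging.get_image('top');b=imaging.get_image('scene')
cv2.imwrite('pics/top3.png',a);cv2.imwrite('pics/scene3.png',b)
f=lambda x:cv2.resize(x,(400,300),interpolation=2)
cv2.imwrite('pics/fin.png',np.vstack([cv2.resize(a[130:255,170:420],(800,400)),np.hstack([cv2.resize(b[140:265,190:440],(400,200)),cv2.resize(cv2.imread('pics/w11.png'),(400,200))])]))"
```

```text
33.85 [ 0.34585223 -0.02039118  0.18398836] [0.0013519  0.81771365 0.57562232 0.00122643] 0.08559108771627141 [325.1922621    0.         280.87677942]
```

View pics/fin.png

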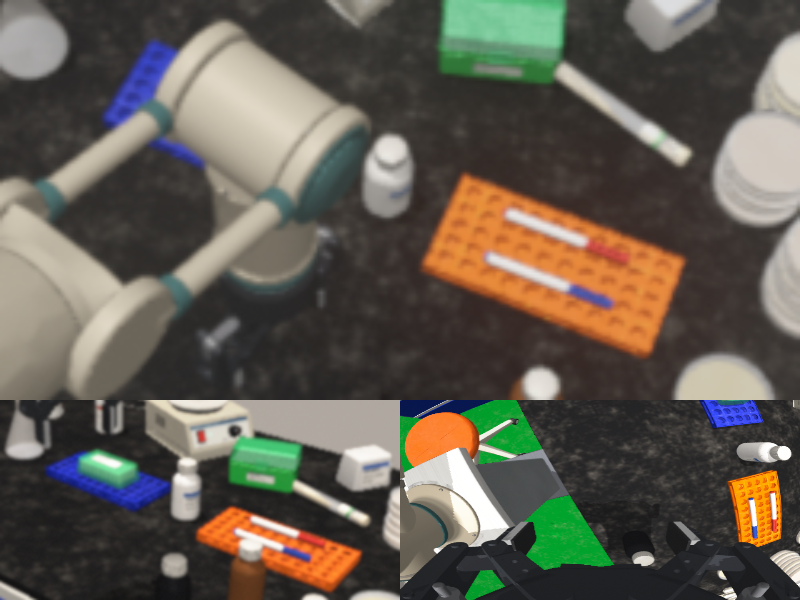

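The final pictures show the refill on the blue rack, the bottle upright between the racks (cap at (391,150) in the top part) and both markers on the orange rack. A numeric check follows.

Run:
```python
from h import *
t=lambda p:(170+p[0]/3.2,130+p[1]/3.2); s=lambda p:(190+p[0]/1.6,140+p[1]/1.6)
print("cap",tri(t((391,148)),s((187,66))))
for n,p in (("red",((507,212),(628,258))),("blue",((487,257),(612,303)))):
    a,b=[atz("top",t(q),.0215) for q in p]; print(n,(a+b)/2)
for z in (.04,): print("refill",np.mean([atz("scene",s(q),z)[:2] for q in ((94,51),(138,65),(122,82),(79,64))],0))
```

```text
cap (array([ 0.62108138, -0.01871345,  0.08754156]), 0.00137072092646311)
red [ 0.63753859 -0.20290944  0.0215    ]
blue [ 0.58503287 -0.20365167  0.0215    ]
refill [0.6166123  0.15230789]
```

```bash
python3 -c "
from rig import manip
print(manip.sign_off())"
```

```text
the job is handed in; nothing more can be done
None
```

The job is handed in at about 34 s, without a verdict returned: the refill is on the blue rack, both markers on the orange rack and the bottle upright between them, all within tolerance by my camera checks; once, while gripping the red marker, the fingertips pressed the bench with 56 N.

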